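# Load the tray sealer's carrier from the filling rack

### The job

The four filled tubs, one of each size, standing in a row on the filling rack with the blue board are ready for sealing. Move them to the row of aluminium nests on the sealer's carrier, each into the nest that fits its outline, lowered in rather than dropped, so that it hangs level with its rim fully down on the nest's rubber seal. Keep the tubs upright so that no fruit spills, and leave the bowl and the bottle beside the racks where they are.

Things in the scene. Friction and masses are not known exactly. Their poses are not given: they have to be found in the camera images.
- tub_round_center (a point): The round tub, 60 mm across the rim; white, full of yellow pods, 46 mm high, 60-240 g. Point: centre, 23 mm above its underside; z up. Its rim is an upright band, 11 to 23 mm above this point; below it the walls are inset 9 mm, tapering to 14 mm at the foot. Stands on the rack's blue board, 10 mm high, between 14 mm dividers. Grip across the rim, fingers outside.
- tub_short_center (a point): The short oblong tub, rim 60 x 70 mm; white, full of yellow pods, 46 mm high, 60-240 g. Point: centre, 23 mm above its underside; z up, x across, y along its length. Its rim is an upright band, 11 to 23 mm above this point; below it the walls are inset 9 mm, tapering to 14 mm at the foot. Stands on the rack's blue board, 10 mm high, between 14 mm dividers. Grip across x, fingers outside.
- tub_medium_center (a point): The medium oblong tub, rim 60 x 88 mm; white, full of yellow pods, 46 mm high, 60-240 g. Point: centre, 23 mm above its underside; z up, x across, y along its length. Its rim is an upright band, 11 to 23 mm above this point; below it the walls are inset 9 mm, tapering to 14 mm at the foot. Stands on the rack's blue board, 10 mm high, between 14 mm dividers. Grip across x, fingers outside.
- tub_long_center (a point): The long oblong tub, rim 60 x 108 mm; white, full of yellow pods, 46 mm high, 60-240 g. Point: centre, 23 mm above its underside; z up, x across, y along its length. Its rim is an upright band, 11 to 23 mm above this point; below it the walls are inset 9 mm, tapering to 14 mm at the foot. Stands on the rack's blue board, 10 mm high, between 14 mm dividers. Grip across x, fingers outside.
- nest_round: Fixed nest of the round tub, in the row of four on the carrier. Origin: centre of its underside; z up, y along row and opening, x across. Round opening 50 mm wide; rubber-topped ledge 42 mm above the origin. Its x sides are open in the middle, 42 mm wide, down to an 8 mm base, for the fingers. Seated, the tub hangs by its rim on the ledge, its centre 31 mm above this origin, 4 mm play.
- nest_short: Fixed nest of the short tub, in the row of four on the carrier. Origin: centre of its underside; z up, y along row and opening, x across. Opening 50 x 60 mm (x by y); rubber-topped ledge 42 mm above the origin. Its x sides are open in the middle, 42 mm wide, down to an 8 mm base, for the fingers. Seated, the tub hangs by its rim on the ledge, its centre 31 mm above this origin, 4 mm play.
- nest_medium: Fixed nest of the medium tub, in the row of four on the carrier. Origin: centre of its underside; z up, y along row and opening, x across. Opening 50 x 78 mm (x by y); rubber-topped ledge 42 mm above the origin. Its x sides are open in the middle, 42 mm wide, down to an 8 mm base, for the fingers. Seated, the tub hangs by its rim on the ledge, its centre 31 mm above this origin, 4 mm play.
- nest_long: Fixed nest of the long tub, in the row of four on the carrier. Origin: centre of its underside; z up, y along row and opening, x across. Opening 50 x 98 mm (x by y); rubber-topped ledge 42 mm above the origin. Its x sides are open in the middle, 42 mm wide, down to an 8 mm base, for the fingers. Seated, the tub hangs by its rim on the ledge, its centre 31 mm above this origin, 4 mm play.
- pod_bowl: Steel bowl of fruit pods, 116 mm across, 55 mm high, on the bench beyond the right (-y) ends of the rows; leave it alone. Origin at its underside's centre.
- bottle: Clear bottle with a blue cap, 60 mm across, 170 mm high, on the bench beyond the left (+y) ends of the rows; leave it alone. Origin at its underside's centre.
Not all that is in view belongs to the job. What is shaped like the part that bears tub_short_center but purple or red is not meant.

How it is judged (in metres and radians):
At the end, for the whole second after the job is handed in: Each tub hangs in the nest of its own outline: centre within 8 mm of the nest's along x and along y, at its seated height within 3 mm, tilted less than 4 degrees; all four are released and at rest (x of tub_round_center in the frame of nest_round between -0.008 and 0.008 m and y of tub_round_center in the frame of nest_round between -0.008 and 0.008 m and z of tub_round_center in the frame of nest_round between 0.028 and 0.034 m and angle between each of tub_round_center, tub_short_center, tub_medium_center, tub_long_center's own z axis and vertical below 0.07 rad and linear speed of each of tub_round, tub_short, tub_medium, tub_long below 0.02 m/s and contact force between the fingers and tub_round below 0.1 N and x of tub_short_center in the frame of nest_short between -0.008 and 0.008 m and y of tub_short_center in the frame of nest_short between -0.008 and 0.008 m and z of tub_short_center in the frame of nest_short between 0.028 and 0.034 m and contact force between the fingers and tub_short below 0.1 N and x of tub_medium_center in the frame of nest_medium between -0.008 and 0.008 m and y of tub_medium_center in the frame of nest_medium between -0.008 and 0.008 m and z of tub_medium_center in the frame of nest_medium between 0.028 and 0.034 m and contact force between the fingers and tub_medium below 0.1 N and x of tub_long_center in the frame of nest_long between -0.008 and 0.008 m and y of tub_long_center in the frame of nest_long between -0.008 and 0.008 m and z of tub_long_center in the frame of nest_long between 0.028 and 0.034 m and contact force between the fingers and tub_long below 0.1 N); the robot touches nothing.
It fails at once if a tub is tipped more than 30 degrees (fruit spills) (angle between any of tub_round_center, tub_short_center, tub_medium_center, tub_long_center's own z axis and vertical above 0.52 rad).
It fails at once if a tub is let fall (over about 25 mm) ((contact force between the fingers and tub_round below 0.02 N and linear speed of tub_round above 0.7 m/s) or (contact force between the fingers and tub_short below 0.02 N and linear speed of tub_short above 0.7 m/s) or (contact force between the fingers and tub_medium below 0.02 N and linear speed of tub_medium above 0.7 m/s) or (contact force between the fingers and tub_long below 0.02 N and linear speed of tub_long above 0.7 m/s)).
It fails at once if the bowl or the bottle is shifted more than 30 mm or knocked over (distance of any of pod_bowl, bottle from where it was at the start of the episode above 0.03 m or angle between any of pod_bowl, bottle's own z axis and vertical above 0.4 rad).
It also fails if it takes over 99 s, if anything falls off the work surface, if the arm or the gripper's body presses on something with over 40 N, if the wrist force passes 120 N, or if a joint passes its speed limit or range.

### The arm

A 6-joint arm with a two-finger parallel gripper is mounted at the origin on the work surface. World frame = base frame: x ahead of the robot, y to its left, z up, the work surface at z = 0. Lengths are in mm, angles in rad, forces in N, time in s.
With the tool pointing down it reaches from about 225 to 875 mm from the base axis. Payload 3.4 kg.
Tool frame: the origin (TCP) lies midway between the tips of the shut fingers; the grasp point (between the pads) lies 19 mm behind it (r.grip_depth is the distance from the TCP to the grasp point, in mm); z points along the fingers, y is the line along which they close (so a half turn about z gives the same grasp; the last joint's range is limited). The gripper opens to 85 mm and grips with 20 to 120 N. Pads are 22 mm wide; open, the fingers measure 114 mm over their backs; the gripper's body (76 mm by 85 mm) begins 54 mm behind the grasp point. The pads swing forward as they close: fully open they stand 13 mm farther back than shut.
Start: joints at [1.134, 0.276, 1.505, -0, 1.361, -0.121], TCP at [178.599, 546.594, 231.328] pointing down, gripper open.
Joint ranges: [-2.89, 2.89], [-0.75, 2.08], [0.22, 2.7], [-1.18, 4.32], [0.11, 2.71], [-2.7, 2.7]. Speed limits (rad/s): [2.57, 2.57, 3.14, 3.14, 3.14, 3.14].

### API

Orientations are given as a rotation vector (axis times angle).
In Python, from station import r gives the robot as it stands.
- The arm moves only by the tool drive_tool, never from a script. Its argument "plan" is one flat list of numbers, 5 for each row, row after row: the opening in per cent of the stroke, from 0 (shut) to 100 (fully open), then the shift along the tool's x, y, z in cm, then the turn about the tool's z in rad. A call has 1 to 20 rows; each row is the pose to reach, as a shift and turn from the pose commanded when the call began, along the tool's axes at that moment; what a row does not reach only later rows make up. A row lasts 1/12 s, in which the tool goes at most 41.7 mm and 7.16 degrees, less where a joint would pass 70% of its speed; a pose out of reach is approached as far as the arm can. A call with a gripper value outside its range is refused whole. The fingers move at their own pace and stop on an object; "force" is the grip in N (left out, the last holds). Time passes only in rows, so rows that repeat a pose let the fingers close. It gives the time, the measured TCP pose, the force, the opening and the grip force at its end, in the units of the state.
- r.get_obs(): the state, without advancing time (a new reading comes with each control period).
- r.camera(name): name is "side" or "top"; returns a dict with "color" (480x640x3 uint8, blue, green, red), "mtx" (3x3 intrinsics, pixels), "extrinsics" (4x4, takes a point from world to camera coordinates). Camera axes: x right, y up, looking along -z (the intrinsics and any distortion apply to the point x, -y, -z); pixel columns grow to the right and rows downward; lengths in mm; the calibration is good to about 2 mm. A picture is of the moment at which its call begins. There is no depth.
- r.finish_job(): hands the job in; it is judged then, once.
The state is a dict: "clock": time; "joint_positions": joint angles; "joint_velocities": joint speeds; "effort": joint torques, N m; "eef_pos": TCP position; "orientation": TCP orientation; "contact_force": force on the tool from outside, world axes, zero at the start; "ft_torque": the same for the moment, N m; "width": finger opening in mm; "finger_force": force on a finger pad.
Only numpy, scipy, OpenCV 4.12 (cv2) and the standard library are available. Lean on these libraries where they do the work, as an engineer would, in place of code of your own. Each camera call takes 0.05 s, during which the arm holds its last target. There are 200 camera calls.

## Working session

There is one attempt and no reset: what is moved stays moved. The work goes in short steps, Python scripts to look and compute and a tool call to move; the robot and the scene stay as the last step left them, time stands still between calls to the robot, and variables do not carry over. Pictures are saved under pics/ and viewed, at most 14 in all, crops included, and the job is handed in when it is done.

Besides the shell and the picture viewer there is one more tool, called after "Emit:" in YAML: its name, and indented under it one key for each argument. drive_tool: Moves the arm, as the interface text tells. Its arguments: {"type":"object","properties":{"plan":{"type":"array"},"force":{"type":"number"}},"required":["plan"]}

```bash
ls; mkdir -p pics
python3 - <<'E'
from station import r
import cv2
for n in("top","side"):
    c=r.camera(n); cv2.imwrite(f"pics/{n}0.png",c["color"]); print(c["mtx"],c["extrinsics"].round(3), [k for k in c])
o=r.get_obs(); print(o)
E
```

```text
pics
[[445.28285712   0.         330.43434226]
 [  0.         445.28285712 239.99377351]
 [  0.           0.           1.        ]] [[-9.000000e-03 -1.000000e+00  2.900000e-02 -4.051200e+01]
 [ 9.980000e-01 -7.000000e-03  6.800000e-02 -5.374360e+02]
 [-6.800000e-02  2.900000e-02  9.970000e-01 -1.169221e+03]
 [ 0.000000e+00  0.000000e+00  0.000000e+00  1.000000e+00]] ['color', 'mtx', 'extrinsics']
[[503.53003009   0.         329.18677523]
 [  0.         503.53003009 242.14384057]
 [  0.           0.           1.        ]] [[ 9.760000e-01 -2.160000e-01  1.900000e-02 -5.233460e+02]
 [ 1.110000e-01  5.740000e-01  8.120000e-01 -1.036080e+02]
 [-1.860000e-01 -7.900000e-01  5.840000e-01 -1.084788e+03]
 [ 0.000000e+00  0.000000e+00  0.000000e+00  1.000000e+00]] ['color', 'mtx', 'extrinsics']
{'clock': 0.1, 'joint_positions': array([ 1.13402627e+00,  2.76523207e-01,  1.50602692e+00, -9.96695680e-06,
        1.36071861e+00, -1.20988489e-01]), 'joint_velocities': array([-0.00102597, -0.00320466, -0.0028685 , -0.00051744, -0.00205204,
        0.00065887]), 'effort': array([ 7.81313265e-04, -4.17698193e+01, -2.46404886e+01, -4.19760690e-04,
        5.83367670e-03,  4.36100180e-06]), 'eef_pos': array([178.36574755, 546.12183519, 230.52297541]), 'orientation': array([-4.93895661e-01, -3.10206788e+00,  2.53491010e-03]), 'contact_force': array([-0.21708886,  0.03977527, -0.49236411]), 'ft_torque': array([-0.00129216,  0.04801937,  0.0081224 ]), 'finger_force': 0.0, 'width': 85.02883480332038}
```

View pics/top0.png

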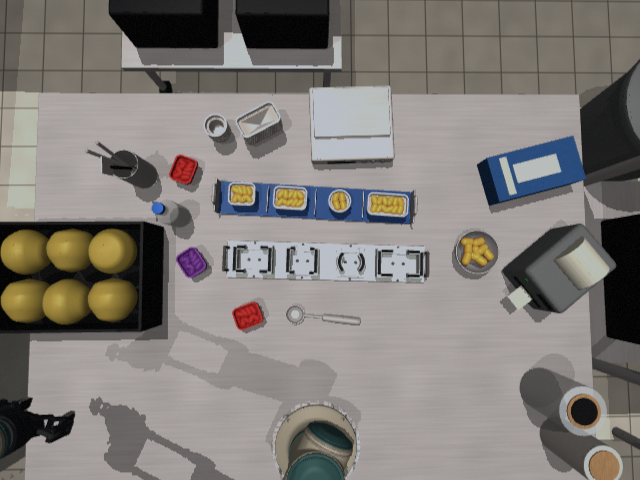

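View pics/side0.png

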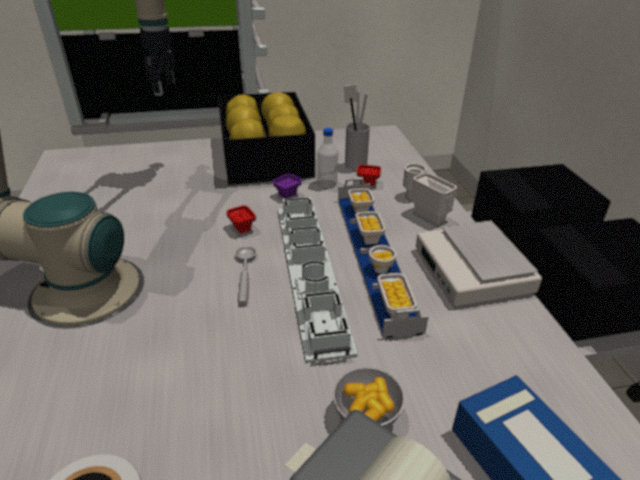

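The top view shows tubs at about (242,194), (291,199), (340,203) and (388,206). The nests are at about (254,261), (303,262), (351,263) and (401,264). I'll enlarge both rows.

Run:
```python
import cv2
i=cv2.imread("pics/top0.png")[172:292,210:435]
cv2.imwrite("pics/topc.png",cv2.resize(i,None,fx=3.5,fy=3.5,interpolation=cv2.INTER_CUBIC))
i=cv2.imread("pics/side0.png")[170:365,270:430]
cv2.imwrite("pics/sidec.png",cv2.resize(i,None,fx=3,fy=3,interpolation=cv2.INTER_CUBIC))
```

```text
(no output)
```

View pics/topc.png

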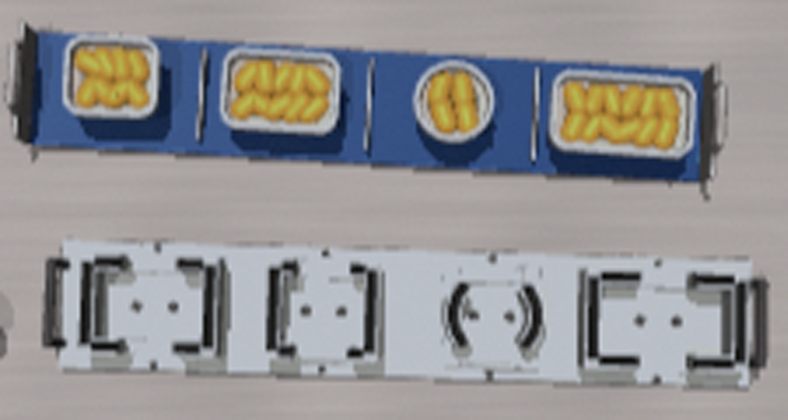

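View pics/sidec.png

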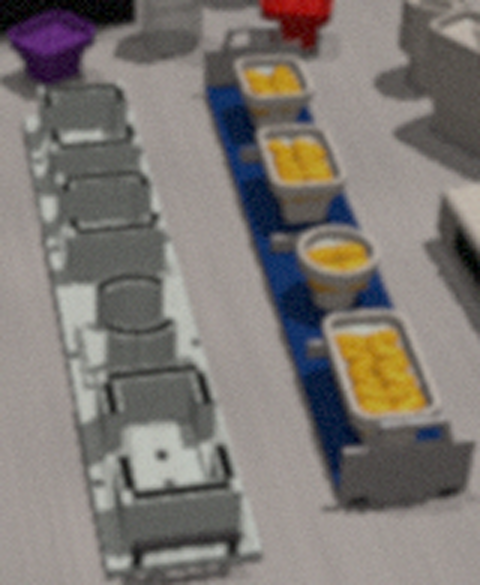

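Nests from left to right are medium, short, round and long. Tubs are short, medium, round and long. Next I'll measure both rows.

```bash
cat > h.py <<'E'
import numpy as np,cv2
def cam(c): return c["mtx"],np.asarray(c["extrinsics"])
def proj(P,K,E):
    p=E[:3,:3]@np.asarray(P,float)+E[:3,3]; q=K@np.array([p[0],-p[1],-p[2]]); return q[:2]/q[2]
def ray(uv,K,E):
    d=np.linalg.inv(K)@np.array([uv[0],uv[1],1.]); d=E[:3,:3].T@np.array([d[0],-d[1],-d[2]])
    return -E[:3,:3].T@E[:3,3],d
def onz(uv,z,K,E):
    C,d=ray(uv,K,E); return C+d*(z-C[2])/d[2]
def tri(u1,c1,u2,c2):
    A=[];b=[]
    for u,c in((u1,c1),(u2,c2)):
        C,d=ray(u,*c); d=d/np.linalg.norm(d); M=np.eye(3)-np.outer(d,d); A.append(M);b.append(M@C)
    return np.linalg.lstsq(np.vstack(A),np.hstack(b),rcond=None)[0]
E
python3 - <<'E'
from h import *; from station import r
T=r.camera("top"); c=cam(T); im=T["color"]; hsv=cv2.cvtColor(im,cv2.COLOR_BGR2HSV)
# tubs: bright non-blue blobs within the blue board hull
blue=((hsv[...,0]>100)&(hsv[...,0]<128)&(hsv[...,1]>110)).astype(np.uint8)
blue[:170]=0;blue[230:]=0;blue[:,:205]=0;blue[:,430:]=0
hull=cv2.convexHull(cv2.findNonZero(blue)); hm=np.zeros_like(blue); cv2.fillConvexPoly(hm,hull,1)
br=cv2.minAreaRect(np.float32([onz(p[0],10,*c)[:2] for p in hull])); print("board",br)
m=cv2.morphologyEx(((hm>0)&(hsv[...,2]>140)&((hsv[...,1]<100)|(hsv[...,0]<40))).astype(np.uint8),cv2.MORPH_OPEN,np.ones((3,3)))
cs,_=cv2.findContours(m,cv2.RETR_EXTERNAL,cv2.CHAIN_APPROX_NONE)
for k in sorted(cs,key=lambda k:k[:,0,0].min()):
    if cv2.contourArea(k)>150: print("tub",cv2.minAreaRect(k)[0],cv2.minAreaRect(np.float32([onz(p[0],56,*c)[:2] for p in k])))
# nests: black rubber at assumed z
g=hsv[...,2]<75
for n,a in dict(medium=(232,274),short=(285,320),round=(335,367),long=(375,422)).items():
    m=np.zeros_like(blue);m[244:280,a[0]:a[1]]=g[244:280,a[0]:a[1]]
    nn,lab,st,_=cv2.connectedComponentsWithStats(m)
    for j in range(1,nn):
        if st[j,4]>=4: print(n,st[j],onz((st[j,0]+st[j,2]/2-.5,st[j,1]+st[j,3]/2-.5),50,*c).round(1))
from scipy.spatial.transform import Rotation as R
print(R.from_rotvec(r.get_obs()["orientation"]).as_matrix().round(3))
E
```

```text
board ((640.2425537109375, -4.014801025390625), (515.2944946289062, 85.47782135009766), 86.44402313232422)
tub (242.3931121826172, 194.81724548339844) ((653.3696899414062, 182.94210815429688), (61.42283248901367, 51.66156005859375), 86.32926177978516)
tub (289.8654479980469, 198.8832550048828) ((642.23681640625, 60.51406478881836), (85.12286376953125, 52.38124465942383), 85.59180450439453)
tub (339.0000305175781, 202.00001525878906) ((633.5283813476562, -66.90873718261719), (51.61104965209961, 51.91065216064453), 44.69289779663086)
tub (387.2842712402344, 205.5203094482422) ((623.53173828125, -192.64239501953125), (105.64864349365234, 52.193519592285156), 86.16777038574219)
medium [233 247   3  23  61] [490.3 204.9  50. ]
medium [237 246   9   3  20] [518.5 187.1  50. ]
medium [261 246   7   3  10] [518. 128.  50.]
medium [273 247   1  12  12] [503.6 104.8  50. ]
medium [268 248   3  23  62] [486.9 115.1  50. ]
medium [237 250   3  18  32] [488.9 194.7  50. ]
medium [272 260   2  13  14] [468.8 106.1  50. ]
medium [236 270  10   3  20] [456.7 188.1  50. ]
medium [260 271   7   2  11] [454.9 130.5  50. ]
short [291 247   4   4  10] [513.6  54.5  50. ]
short [286 249   4  23  58] [484.   67.5  50. ]
short [310 248   4   2   8] [513.2   5.4  50. ]
short [309 250   8  24  62] [479.6   3.   50. ]
short [290 271   4   3   9] [453.   57.3  50. ]
round [338 253   6  18  48] [478.9 -69.5  50. ]
round [359 254   6  17  45] [ 477.2 -124.    50. ]
long [382 250  11   2  22] [ 506.5 -191.    50. ]
long [407 250  13   4  29] [ 503.4 -259.    50. ]
long [378 252  14  24  88] [ 472.8 -183.9   50. ]
long [406 253  16  24  72] [ 469.5 -259.6   50. ]
long [417 255   2  18  19] [ 472.1 -270.1   50. ]
long [375 268   1   8   8] [ 452.3 -158.8   50. ]
[[-0.951  0.311 -0.001]
 [ 0.311  0.951 -0.001]
 [ 0.    -0.001 -1.   ]]
```

Run:
```python
from h import *; from station import r
T=r.camera("top"); c=cam(T); im=T["color"]
s=4; u=cv2.resize(im,None,fx=s,fy=s,interpolation=cv2.INTER_CUBIC)
R=u[...,2]; m=(R>115).astype(np.uint8)
for n,(x,y,w,h) in dict(short=(242,194,20,17),medium=(290.5,199,24,18),round=(339.7,203,17,17),long=(388,206,27,18)).items():
    k=np.zeros_like(m); sl=np.s_[int((y-h)*s):int((y+h)*s),int((x-w)*s):int((x+w)*s)]; k[sl]=m[sl]
    nn,lab,st,ce=cv2.connectedComponentsWithStats(k); j=lab[int(y*s),int(x*s)]
    ct=max(cv2.findContours(cv2.morphologyEx((lab==j).astype(np.uint8),cv2.MORPH_OPEN,np.ones((9,9))),cv2.RETR_EXTERNAL,cv2.CHAIN_APPROX_NONE)[0],key=cv2.contourArea)
    P=np.float32([onz((p[0]+.5)/s-.5,56,*c)[:2] for p in ct])
    print(n,cv2.minAreaRect(P),cv2.boundingRect(ct))
for n,uv in dict(medium=(251.75,259.1),short=(301,260.6),round=(351,261.8),long=(400.6,263)).items(): print(n,[onz(uv,z,*c).round(1) for z in(42,50,58)])
i=r.camera("side")["color"][230:365,275:365]
cv2.imwrite("pics/s2.png",cv2.resize(i,None,fx=4.4,fy=4.4,interpolation=cv2.INTER_CUBIC))
i=im[235:290,220:435]
cv2.imwrite("pics/t2.png",cv2.resize(i,None,fx=3.7,fy=3.7,interpolation=cv2.INTER_CUBIC))
```

```text
short ((663.7171630859375, 185.67483520507812), (102.66060638427734, 74.5615234375), 89.8370590209961) (888, 708, 160, 115)
medium ((646.30224609375, 61.43277359008789), (88.15283966064453, 61.22492218017578), 86.10523223876953) (1091, 744, 138, 97)
round ((636.142822265625, -68.90451049804688), (55.53221893310547, 60.071414947509766), 47.871700286865234) (1313, 757, 92, 93)
long ((623.9633178710938, -193.067626953125), (108.2200698852539, 53.66246795654297), 85.59257507324219) (1468, 780, 167, 88)
medium [array([487.3, 160.6,  42. ]), array([487. , 159.4,  50. ]), array([486.8, 158.3,  58. ])]
short [array([482.3,  33. ,  42. ]), array([482.1,  32.7,  50. ]), array([481.9,  32.4,  58. ])]
round [array([478.1, -97.3,  42. ]), array([477.9, -96.7,  50. ]), array([477.8, -96.1,  58. ])]
long [array([ 473.8, -227.4,   42. ]), array([ 473.7, -225.9,   50. ]), array([ 473.6, -224.4,   58. ])]
```

View pics/s2.png

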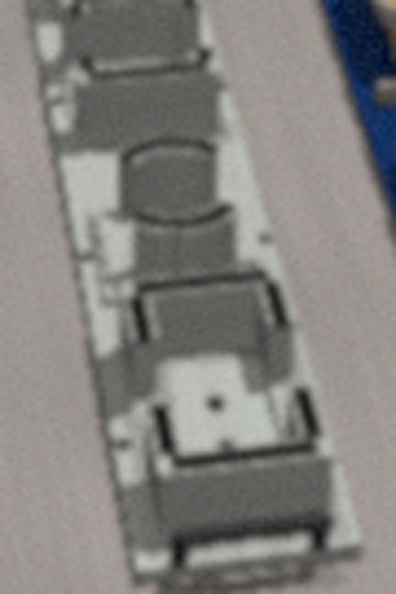

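View pics/t2.png

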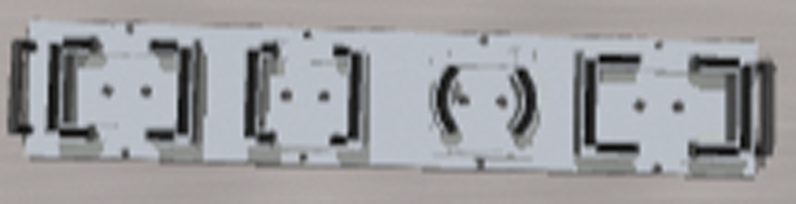

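In the side view the long nest's ledge corners are about (135,285), (272,275), (160,462) and (318,443) in the crop. I'll triangulate these against the top view.

Run:
```python
from h import *; from station import r
ct=cam(r.camera("top")); cs=cam(r.camera("side"))
for t,s in (((585,155),(136,286)),((585,55),(272,274)),((750,155),(162,463)),((752,60),(318,440))):
    print(tri(np.array(t)/3.7+[220,235]-.4,ct,np.array(s)/4.4+[275,230]-.4,cs).round(1))
B=[(126.5,90.5),(305,95.5),(482,101.5),(657.5,107)]
N=[(119,88.5),(303.5,93),(487,100),(667.5,105)]
for b,n in zip(B,N): print(onz(np.array(b)/3.7+[220,235]-.4,8,*ct).round(1),onz(np.array(n)/3.7+[220,235]-.4,48,*ct).round(1))
# tub: triangulate from whole rims using yellow pods centroids as a check
im=r.camera("side")["color"]; 
T=r.camera("top")["color"]
def ye(im):
    h=cv2.cvtColor(im,cv2.COLOR_BGR2HSV); return ((h[...,0]>12)&(h[...,0]<35)&(h[...,1]>120)&(h[...,2]>90)).astype(np.uint8)
tb=[(242,194),(290.5,199),(339.7,203),(388,206)]; sb=[(361,199),(370,227),(382,257),(397,294)]
def cen(m,p,w):
    x,y=map(int,p); k=np.zeros_like(m); k[y-w:y+w,x-w:x+w]=m[y-w:y+w,x-w:x+w]; M=cv2.moments(k,True); return np.array([M['m10'],M['m01']])/M['m00']
mt,ms=ye(T),ye(im)
for a,b,w in zip(tb,sb,(12,15,12,22)):
    u=cen(mt,a,22);v=cen(ms,b,w); print("pods",u.round(1),v.round(1),tri(u,ct,v,cs).round(1), onz(u,52,*ct).round(1))
```

```text
[ 444.6 -165.8   55.1]
[ 511.2 -166.9   51.9]
[ 439.2 -279.9   59. ]
[ 505.  -282.3   61.4]
[488.2 160.2   8. ] [488.6 159.7  48. ]
[483.5  31.5   8. ] [484.4  31.2  48. ]
[478.1 -96.8   8. ] [478.4 -97.5  48. ]
[ 473.  -224.8    8. ] [ 473.8 -224.7   48. ]
pods [241.7 193.7] [360.6 197. ] [658.5 185.1  52.9] [656.8 185.6  52. ]
pods [289.7 197.8] [369.8 223.5] [647.5  60.8  52. ] [645.6  61.2  52. ]
pods [338.8 200.7] [382.7 255.9] [640.1 -67.3  49.8] [637.5 -66.6  52. ]
pods [387.1 204.4] [396.4 294. ] [ 629.6 -193.9   49.3] [ 627.2 -192.9   52. ]
```

```bash
cat >> h.py <<'E'
def go(r,x,y,z,yaw):
    "print shifts in tool axes (cm) and turn from measured pose to world target"
    from scipy.spatial.transform import Rotation as R
    o=r.get_obs(); M=R.from_rotvec(o["orientation"]).as_matrix(); d=M.T@(np.array([x,y,z])-o["eef_pos"])/10
    a=np.arctan2(M[1,1],M[0,1]); t=a-yaw; t=(t+np.pi)%(2*np.pi)-np.pi
    print(d.round(2),round(t,3),o["eef_pos"].round(1),o["contact_force"].round(1),round(o["width"],1),round(o["clock"],1))
E
cat > g.py <<'E'
import sys; from h import *; from station import r
for a in sys.argv[1:]: go(r,*map(float,a.split(",")))
E
```

```text
(no output)
```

Emit:
drive_tool:
  plan: [100,-20.8,-24.4,0,0.8,100,-20.8,-24.4,0,0.8,100,-20.8,-24.4,0,0.8,100,-20.8,-24.4,0,0.8,100,-20.8,-24.4,0,0.8,100,-20.8,-24.4,0,0.8,100,-20.8,-24.4,0,0.8,100,-20.8,-24.4,0,0.8,100,-56.7,-19.5,0,1.323,100,-56.7,-19.5,0,1.323,100,-56.7,-19.5,0,1.323,100,-56.7,-19.5,0,1.323,100,-56.7,-19.5,0,1.323,100,-56.7,-19.5,0,1.323,100,-56.7,-19.5,0,1.323,100,-56.7,-19.5,0,1.323,100,-56.7,-19.5,0,1.323,100,-56.7,-19.5,0,1.323,100,-56.7,-19.5,0,1.323,100,-56.7,-19.5,0,1.323]
  force: 25

```text
clock: 2.12
eef_pos: [656.1, 185.2, 230.8]
orientation: [-2.295, -2.144, 0.002]
contact_force: [-0.7, 0.6, -0.2]
width: 85.4
finger_force: 0.0
```

```bash
python3 g.py 656.5,185.5,120,-0.068
```

```text
[ 0.03  0.06 11.08] -0.0 [656.1 185.2 230.8] [-0.7  0.6 -0.2] 85.4 2.1
```

Emit:
drive_tool:
  plan: [100,0,0,4,0,100,0,0,8,0,100,0,0,12,0,100,0,0,15.2,0,100,0,0,15.2,0,100,0,0,15.2,0]

```text
clock: 2.62
eef_pos: [654.6, 185.6, 78.7]
orientation: [-2.293, -2.144, 0.005]
contact_force: [1.5, -0.4, 0.9]
width: 85.7
finger_force: 0.0
```

Run:
```python
from h import *; from station import r
T=r.camera("top")["color"][155:235,200:290]; S=r.camera("side")["color"][150:240,315:425]
a=cv2.resize(T,(450,400),interpolation=cv2.INTER_CUBIC); b=cv2.resize(S,None,fx=3.1,fy=4.444,interpolation=cv2.INTER_CUBIC)[:400]
cv2.imwrite("pics/a1.png",np.hstack([a,b])); print(r.get_obs()["eef_pos"])
```

```text
[658.19705016 185.92696129  82.35980277]
```

View pics/a1.png

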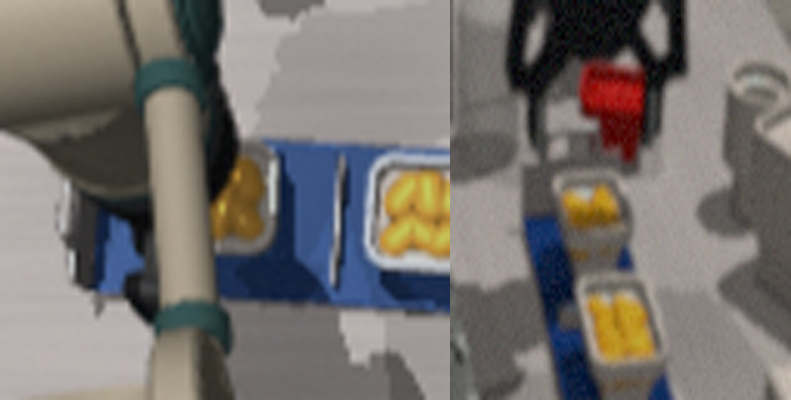

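The fingers (crop columns 537 and 652) straddle the short tub (555–630), so it's aligned. Going down to grip.

Emit:
drive_tool:
  plan: [100,0,0,2,0,100,0,0,4,0,100,0,0,5.4,0,100,0,0,5.4,0,100,0,0,5.4,0,50,0,0,5.4,0,50,0,0,5.4,0,50,0,0,5.4,0,50,0,0,5.4,0,50,0,0,5.4,0,50,0,0,5.4,0,50,0,0,5.4,0,50,0,0,5.4,0]
  force: 30

```text
clock: 3.8
eef_pos: [658.7, 185.4, 27.9]
orientation: [2.294, 2.143, 0.006]
contact_force: [-0.8, -0.1, 6.5]
width: 59.3
finger_force: 32.6
```

```bash
python3 g.py 484,31.3,130,-0.039
```

```text
[-16.55 -16.34 -10.3 ] -0.029 [658.7 185.4  27.9] [-0.8 -0.1  6.5] 59.3 3.8
```

Emit:
drive_tool:
  plan: [50,0,0,-0.5,0,50,0,0,-1.5,0,50,0,0,-3.5,0,50,0,0,-6,0,50,0,0,-8,0,50,0,0,-9,0,50,-1.5,-1.5,-9,0,50,-3.5,-3.5,-9,0,50,-5.5,-5.5,-9,-0.01,50,-7.5,-7.5,-9,-0.02,50,-9.5,-9.5,-9,-0.029,50,-11.5,-11.4,-9,-0.029,50,-13.5,-13.4,-9,-0.029,50,-15.5,-15.3,-9,-0.029,50,-16.5,-16.3,-9,-0.029,50,-16.5,-16.3,-9,-0.029,50,-16.5,-16.3,-9,-0.029,50,-16.5,-16.3,-9,-0.029]

```text
clock: 5.3
eef_pos: [484.7, 32.0, 115.7]
orientation: [2.264, 2.177, 0.003]
contact_force: [0.2, 0.0, -0.7]
width: 59.6
finger_force: 32.8
```

```bash
python3 g.py 484,31.3,36,-0.039
python3 - <<'E'
from h import *; from station import r
T=r.camera("top")["color"][215:310,250:350]; S=r.camera("side")["color"][150:310,260:390]
a=cv2.resize(T,(450,428),interpolation=cv2.INTER_CUBIC); b=cv2.resize(S,(348,428),interpolation=cv2.INTER_CUBIC)
cv2.imwrite("pics/a2.png",np.hstack([a,b]))
E
```

```text
[-0.08 -0.09  7.97] -0.0 [484.7  32.  115.7] [ 0.2  0.  -0.7] 59.6 5.3
```

View pics/a2.png

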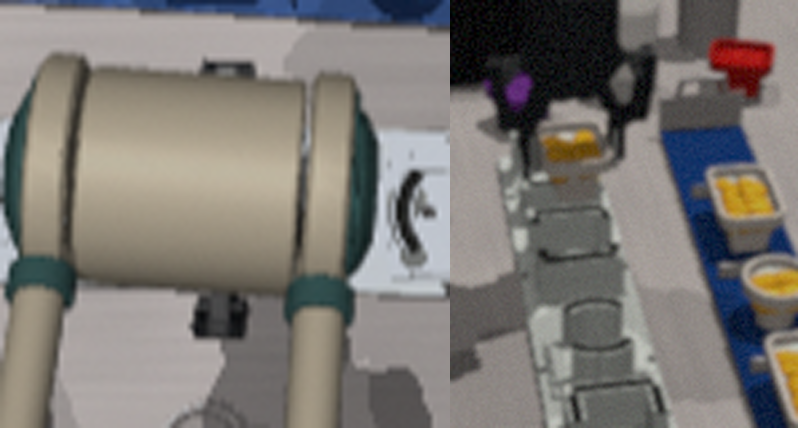

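Emit:
drive_tool:
  plan: [50,-0.08,-0.08,1,0,50,-0.08,-0.08,2.5,0,50,-0.08,-0.08,4,0,50,-0.08,-0.08,5,0,50,-0.08,-0.08,5.6,0,50,-0.08,-0.08,6.2,0,50,-0.08,-0.08,6.8,0,50,-0.08,-0.08,7,0,50,-0.08,-0.08,7,0]

```text
clock: 6.15
eef_pos: [482.3, 31.0, 45.0]
orientation: [-2.264, -2.178, 0.0]
contact_force: [-0.2, -0.1, -1.6]
width: 59.6
finger_force: 32.8
```

Emit:
drive_tool:
  plan: [50,0,0,0.2,0,50,0,0,0.4,0,50,0,0,0.5,0,50,0,0,0.6,0,50,0,0,0.6,0]

```text
clock: 6.57
eef_pos: [482.3, 30.8, 39.3]
orientation: [-2.264, -2.178, -0.0]
contact_force: [-0.2, 0.8, 0.1]
width: 59.5
finger_force: 32.8
```

Emit:
drive_tool:
  plan: [50,0,0,0.1,0,50,0,0,0.2,0,50,0,0,0.2,0]

```text
clock: 6.82
eef_pos: [482.2, 30.9, 37.2]
orientation: [-2.264, -2.178, 0.0]
contact_force: [-0.8, 0.7, -1.3]
width: 59.3
finger_force: 32.8
```

Emit:
drive_tool:
  plan: [50,0,0,0.1,0,50,0,0,0.2,0,50,0,0,0.2,0]

```text
clock: 7.07
eef_pos: [482.4, 30.8, 35.8]
orientation: [2.264, 2.178, 0.0]
contact_force: [-2.5, -1.1, 4.1]
width: 59.6
finger_force: 33.3
```

Emit:
drive_tool:
  plan: [50,0,0,0.1,0,50,0,0,0.1,0,80,0,0,0.1,0,90,0,0,0.1,0,100,0,0,0.1,0,100,0,0,0.1,0,100,0,0,0.1,0,100,0,0,-1,0,100,0,0,-3,0,100,0,0,-6,0,100,0,0,-9,0,100,0,0,-9,0]

```text
clock: 8.07
eef_pos: [486.3, 30.6, 130.3]
orientation: [2.258, 2.172, 0.011]
contact_force: [1.0, 0.3, 0.4]
width: 85.3
finger_force: 0.0
```

```bash
python3 g.py 645.5,61.3,125,-0.068
```

```text
[ 3.69 15.78  0.69] 0.029 [486.3  30.6 130.3] [1.  0.3 0.4] 85.3 8.1
```

Emit:
drive_tool:
  plan: [100,1,4,0,0.029,100,2,8,0,0.029,100,3,12,0,0.029,100,3.7,15,0,0.029,100,3.7,16.2,0,0.029,100,3.7,16.2,2,0.029,100,3.7,16.2,4,0.029,100,3.7,16.2,4,0.029,100,3.7,16.2,4,0.029,100,3.7,16.2,4,0.029]

```text
clock: 8.9
eef_pos: [645.9, 61.5, 85.6]
orientation: [2.296, 2.144, 0.001]
contact_force: [0.6, -0.0, 0.4]
width: 85.4
finger_force: 0.0
```

```bash
python3 g.py 646.5,61.3,26,-0.068
python3 - <<'E'
from h import *; from station import r
T=r.camera("top")["color"][215:310,250:350]; S=r.camera("side")["color"][150:310,260:420]
a=cv2.resize(T,(400,380),interpolation=cv2.INTER_CUBIC); b=cv2.resize(S,(400,380),interpolation=cv2.INTER_CUBIC)
cv2.imwrite("pics/a3.png",np.hstack([a,b]))
E
```

```text
[-0.01  0.06  5.96] -0.0 [645.9  61.5  85.6] [ 0.6 -0.   0.4] 85.4 8.9
```

View pics/a3.png

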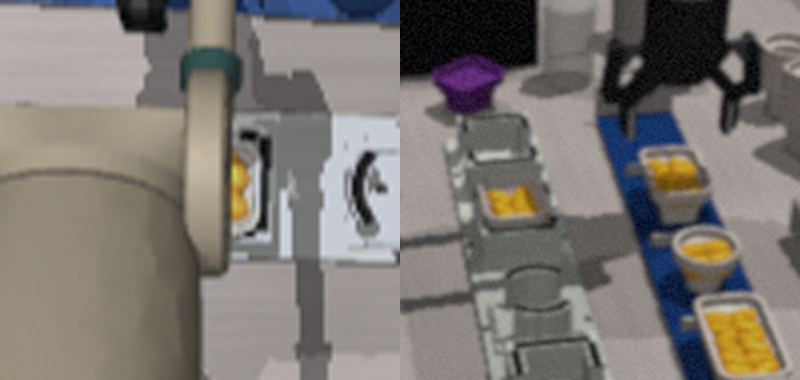

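The short tub sits flat in its nest (side crop about (515,203)), and the fingers straddle the medium tub. I'll grip the medium and carry it over.

Emit:
drive_tool:
  plan: [100,0,0,2,0,100,0,0,4,0,100,0,0,5.8,0,100,0,0,5.8,0,100,0,0,5.8,0,50,0,0,5.8,0,50,0,0,5.8,0,50,0,0,5.8,0,50,0,0,5.8,0,50,0,0,5.8,0,50,0,0,5.8,0,50,0,0,5.8,0]
  force: 30

```text
clock: 10.0
eef_pos: [647.3, 61.5, 29.4]
orientation: [2.294, 2.143, 0.005]
contact_force: [0.0, 0.3, 6.2]
width: 59.6
finger_force: 33.3
```

```bash
python3 g.py 487.8,160,115,-0.039
```

```text
[  8.75 -16.54  -8.63] -0.029 [647.3  61.5  29.4] [0.  0.3 6.2] 59.6 10.0
```

Emit:
drive_tool:
  plan: [50,0,0,-0.5,0,50,0,0,-1.5,0,50,0,0,-3.5,0,50,0,0,-6,0,50,0,0,-8,0,50,0,0,-9,0,50,1,-2,-9,0,50,2.3,-4.5,-9,-0.01,50,3.7,-7,-9,-0.02,50,5,-9.5,-9,-0.029,50,6.3,-12,-9,-0.029,50,7.6,-14.5,-9,-0.029,50,8.5,-16,-9,-0.029,50,8.75,-16.4,-9,-0.029,50,8.75,-16.4,-9,-0.029,50,8.75,-16.4,-9,-0.029,50,8.75,-16.4,-9,-0.029]

```text
clock: 11.42
eef_pos: [489.8, 159.5, 117.5]
orientation: [2.264, 2.176, 0.002]
contact_force: [0.4, -0.3, -1.5]
width: 59.5
finger_force: 33.1
```

```bash
python3 g.py 487.8,160,37.4,-0.039
```

```text
[ 0.05 -0.22  8.01] -0.001 [489.8 159.5 117.5] [ 0.4 -0.3 -1.5] 59.5 11.4
```

Emit:
drive_tool:
  plan: [50,0.05,-0.1,1,0,50,0.05,-0.1,2.5,0,50,0.05,-0.1,4,0,50,0.05,-0.1,5,0,50,0.05,-0.1,5.6,0,50,0.05,-0.1,6.2,0,50,0.05,-0.1,6.8,0,50,0.05,-0.1,7.2,0,50,0.05,-0.1,7.4,0,50,0.05,-0.1,7.6,0,50,0.05,-0.1,7.6,0]

```text
clock: 12.33
eef_pos: [487.1, 160.5, 41.3]
orientation: [2.264, 2.178, 0.0]
contact_force: [-0.5, 0.0, -1.9]
width: 59.5
finger_force: 33.1
```

Emit:
drive_tool:
  plan: [50,0,0,0.1,0,50,0,0,0.2,0,50,0,0,0.3,0,50,0,0,0.3,0]

```text
clock: 12.67
eef_pos: [487.0, 160.5, 38.3]
orientation: [-2.264, -2.178, -0.0]
contact_force: [-0.2, 0.7, -0.6]
width: 59.7
finger_force: 33.1
```

Emit:
drive_tool:
  plan: [50,0,0,0.1,0,50,0,0,0.2,0,50,0,0,0.2,0]

```text
clock: 12.92
eef_pos: [487.2, 160.5, 37.3]
orientation: [2.264, 2.178, 0.001]
contact_force: [-1.4, -0.5, 5.9]
width: 59.7
finger_force: 34.0
```

Emit:
drive_tool:
  plan: [80,0,0,0,0,90,0,0,0,0,100,0,0,0,0,100,0,0,0,0,100,0,0,0,0,100,0,0,-1,0,100,0,0,-3,0,100,0,0,-6,0,100,0,0,-9,0,100,-3,2,-9,0.01,100,-6.2,4.5,-9,0.02,100,-9.4,7,-9,0.029,100,-12.6,9.5,-9,0.029,100,-15.8,12,-9,0.029,100,-19,14,-9,0.029,100,-21.5,15.6,-9,0.029,100,-22.2,16,-7,0.029,100,-22.2,16,-5,0.029,100,-22.2,16,-5,0.029,100,-22.2,16,-5,0.029]

```text
clock: 14.58
eef_pos: [637.2, -67.5, 85.7]
orientation: [-2.294, -2.142, 0.002]
contact_force: [0.6, 0.1, 0.2]
width: 85.3
finger_force: 0.0
```

```bash
python3 g.py 638,-67.8,26,-0.068
```

```text
[-0.03  0.1   5.97] -0.0 [637.2 -67.5  85.7] [0.6 0.1 0.2] 85.3 14.6
```

Emit:
drive_tool:
  plan: [100,0,0.1,2,0,100,0,0.1,4,0,100,0,0.1,5.8,0,100,0,0.1,5.8,0,100,0,0.1,5.8,0,50,0,0.1,5.8,0,50,0,0.1,5.8,0,50,0,0.1,5.8,0,50,0,0.1,5.8,0,50,0,0.1,5.8,0,50,0,0.1,5.8,0,50,0,0.1,5.8,0]
  force: 30

```text
clock: 15.58
eef_pos: [640.5, -67.7, 30.5]
orientation: [2.294, 2.143, 0.004]
contact_force: [-0.6, -0.1, 6.3]
width: 58.9
finger_force: 31.7
```

```bash
python3 g.py 478.3,-97.2,115,-0.039
```

```text
[ -4.05 -15.95  -8.5 ] -0.029 [640.5 -67.7  30.5] [-0.6 -0.1  6.3] 58.9 15.6
```

Emit:
drive_tool:
  plan: [50,0,0,-0.5,0,50,0,0,-1.5,0,50,0,0,-3.5,0,50,0,0,-6,0,50,0,0,-8,0,50,0,0,-8.8,0,50,-0.5,-2,-8.8,0,50,-1.2,-4.5,-8.8,-0.01,50,-1.8,-7,-8.8,-0.02,50,-2.4,-9.5,-8.8,-0.029,50,-3,-12,-8.8,-0.029,50,-3.7,-14.5,-8.8,-0.029,50,-4,-15.7,-8.8,-0.029,50,-4.05,-15.8,-8.8,-0.029,50,-4.05,-15.8,-8.8,-0.029,50,-4.05,-15.8,-8.8,-0.029,50,-4.05,-15.8,-8.8,-0.029]

```text
clock: 17.0
eef_pos: [480.7, -97.5, 116.5]
orientation: [2.263, 2.177, 0.002]
contact_force: [0.6, 0.6, -2.1]
width: 59.0
finger_force: 32.7
```

```bash
python3 g.py 478.3,-97.2,38.5,-0.039
python3 - <<'E'
from h import *; from station import r
T=r.camera("top")["color"][215:310,235:395]; S=r.camera("side")["color"][150:310,260:420]
a=cv2.resize(T,(400,237),interpolation=cv2.INTER_CUBIC); b=cv2.resize(S,(400,400),interpolation=cv2.INTER_CUBIC)
o=np.zeros((400,800,3),np.uint8); o[:237,:400]=a; o[:,400:]=b; cv2.imwrite("pics/a4.png",o)
E
```

```text
[ 0.02 -0.26  7.8 ] 0.0 [480.7 -97.5 116.5] [ 0.6  0.6 -2.1] 59.0 17.0
```

View pics/a4.png

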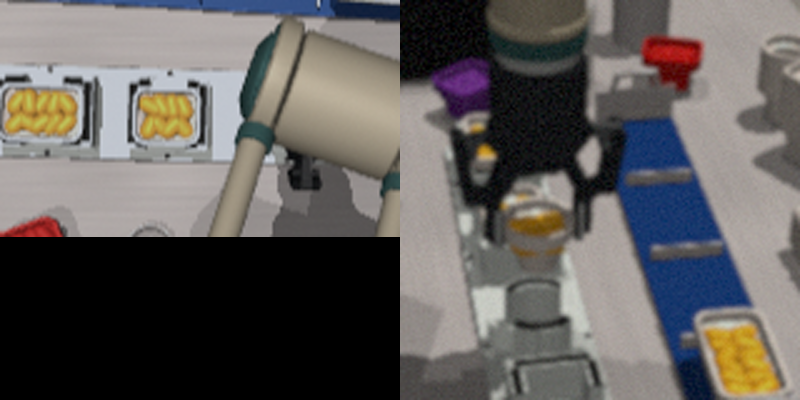

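The medium and short tubs are seated in the left nests and the round tub hangs level in the grip. Lowering it now.

Emit:
drive_tool:
  plan: [50,0.02,-0.1,1,0,50,0.02,-0.1,2.5,0,50,0.02,-0.1,4,0,50,0.02,-0.1,5,0,50,0.02,-0.1,5.6,0,50,0.02,-0.1,6.2,0,50,0.02,-0.1,6.8,0,50,0.02,-0.1,7.2,0,50,0.02,-0.1,7.5,0,50,0.02,-0.1,7.5,0]

```text
clock: 17.93
eef_pos: [477.7, -97.0, 40.9]
orientation: [-2.264, -2.177, 0.0]
contact_force: [-0.2, -0.6, -1.2]
width: 59.0
finger_force: 32.7
```

Emit:
drive_tool:
  plan: [50,0,0,0.1,0,50,0,0,0.2,0,50,0,0,0.2,0,50,0,0,0.2,0]

```text
clock: 18.27
eef_pos: [478.0, -97.1, 39.5]
orientation: [2.264, 2.177, 0.0]
contact_force: [-0.3, 0.0, -1.3]
width: 58.7
finger_force: 32.7
```

Emit:
drive_tool:
  plan: [50,0,0,0.1,0,50,0,0,0.2,0,50,0,0,0.2,0]

```text
clock: 18.52
eef_pos: [478.2, -97.2, 38.5]
orientation: [2.264, 2.177, 0.001]
contact_force: [-2.7, -0.4, 9.1]
width: 58.8
finger_force: 33.6
```

Emit:
drive_tool:
  plan: [80,0,0,0,0,90,0,0,0,0,100,0,0,0,0,100,0,0,0,0,100,0,0,0,0,100,0,0,-1,0,100,0,0,-3,0,100,0,0,-6,0,100,0,0,-9,0,100,-1.5,2,-9,0.01,100,-3,5,-9,0.02,100,-5,8,-9,0.029,100,-7,11,-9,0.029,100,-8.5,14,-9,0.029,100,-9,15.5,-9,0.029,100,-9,15.5,-7,0.029,100,-9,15.5,-4.8,0.029,100,-9,15.5,-4.8,0.029,100,-9,15.5,-4.8,0.029]

```text
clock: 20.1
eef_pos: [628.0, -192.6, 83.7]
orientation: [-2.293, -2.142, 0.002]
contact_force: [0.5, -1.2, 0.5]
width: 85.2
finger_force: 0.0
```

```bash
python3 g.py 629,-193,26,-0.068
```

```text
[-0.04  0.12  5.77] 0.0 [ 628.  -192.6   83.7] [ 0.5 -1.2  0.5] 85.2 20.1
```

Emit:
drive_tool:
  plan: [100,0,0.1,2,0,100,0,0.1,4,0,100,0,0.1,5.6,0,100,0,0.1,5.6,0,100,0,0.1,5.6,0,50,0,0.1,5.6,0,50,0,0.1,5.6,0,50,0,0.1,5.6,0,50,0,0.1,5.6,0,50,0,0.1,5.6,0,50,0,0.1,5.6,0,50,0,0.1,5.6,0]
  force: 35

```text
clock: 21.1
eef_pos: [631.3, -193.6, 31.4]
orientation: [2.293, 2.143, 0.002]
contact_force: [-0.7, 0.6, 6.5]
width: 59.3
finger_force: 39.2
```

```bash
python3 g.py 473.5,-225,115,-0.039
```

```text
[ -4.21 -15.51  -8.4 ] -0.029 [ 631.3 -193.6   31.4] [-0.7  0.6  6.5] 59.3 21.1
```

Emit:
drive_tool:
  plan: [50,0,0,-0.5,0,50,0,0,-1.5,0,50,0,0,-3.5,0,50,0,0,-6,0,50,0,0,-8,0,50,0,0,-8.8,0,50,-0.5,-2,-8.8,0,50,-1.2,-4.5,-8.8,-0.01,50,-1.8,-7,-8.8,-0.02,50,-2.4,-9.5,-8.8,-0.029,50,-3,-12,-8.8,-0.029,50,-3.8,-14.2,-8.8,-0.029,50,-4.1,-15.2,-8.8,-0.029,50,-4.2,-15.4,-8.8,-0.029,50,-4.2,-15.4,-8.8,-0.029,50,-4.2,-15.4,-8.8,-0.029,50,-4.2,-15.4,-8.8,-0.029]

```text
clock: 22.52
eef_pos: [475.2, -224.7, 117.4]
orientation: [2.263, 2.177, 0.001]
contact_force: [0.4, -0.0, -2.3]
width: 59.2
finger_force: 38.5
```

```bash
python3 g.py 473.5,-225,39.4,-0.039
```

```text
[-0.04 -0.18  7.8 ] 0.0 [ 475.2 -224.7  117.4] [ 0.4 -0.  -2.3] 59.2 22.5
```

Emit:
drive_tool:
  plan: [50,0,0,1,0,50,0,0,2.5,0,50,0,0,4,0,50,0,0,5,0,50,0,0,5.6,0,50,0,0,6.2,0,50,0,0,6.8,0,50,0,0,7.2,0,50,0,0,7.5,0,50,0,0,7.5,0]

```text
clock: 23.35
eef_pos: [473.6, -224.5, 41.9]
orientation: [-2.264, -2.177, 0.0]
contact_force: [-0.3, 0.2, -1.1]
width: 58.9
finger_force: 38.4
```

Emit:
drive_tool:
  plan: [50,0,0,0.1,0,50,0,0,0.2,0,50,0,0,0.2,0,50,0,0,0.2,0]

```text
clock: 23.68
eef_pos: [473.8, -224.7, 40.5]
orientation: [2.264, 2.177, 0.0]
contact_force: [0.3, 0.2, -1.5]
width: 59.3
finger_force: 38.4
```

Emit:
drive_tool:
  plan: [50,0,0,0.1,0,50,0,0,0.2,0,50,0,0,0.2,0]

```text
clock: 23.93
eef_pos: [474.0, -224.7, 39.4]
orientation: [2.264, 2.177, 0.001]
contact_force: [-1.9, 0.9, 6.2]
width: 58.9
finger_force: 39.3
```

Seated. I'll release, rise and move clear to look.

Emit:
drive_tool:
  plan: [80,0,0,0,0,90,0,0,0,0,100,0,0,0,0,100,0,0,0,0,100,0,0,0,0,100,0,0,-1,0,100,0,0,-3,0,100,0,0,-6,0,100,0,0,-10,0,100,0,0,-14,0,100,0,-4,-16,0,100,0,-8,-16,0,100,0,-12,-16,0,100,0,-14,-16,0,100,0,-16,-16,0,100,0,-16,-16,0,100,0,-16,-16,0,100,0,-16,-16,0]

```text
clock: 25.43
eef_pos: [314.7, -218.8, 198.9]
orientation: [2.263, 2.176, 0.001]
contact_force: [-0.5, -0.0, -0.4]
width: 85.5
finger_force: 0.0
```

Run:
```python
from h import *; from station import r
T=r.camera("top")["color"][215:310,215:435]; S=r.camera("side")["color"][180:370,260:370]
a=cv2.resize(T,(520,224),interpolation=cv2.INTER_CUBIC); b=cv2.resize(S,(280,484),interpolation=cv2.INTER_CUBIC)
o=np.zeros((484,800,3),np.uint8); o[:224,:520]=a; o[:,520:]=b; cv2.imwrite("pics/a5.png",o); print(r.get_obs()["contact_force"])
```

```text
[ 0.10014757 -0.05540254  0.08195711]
```

View pics/a5.png

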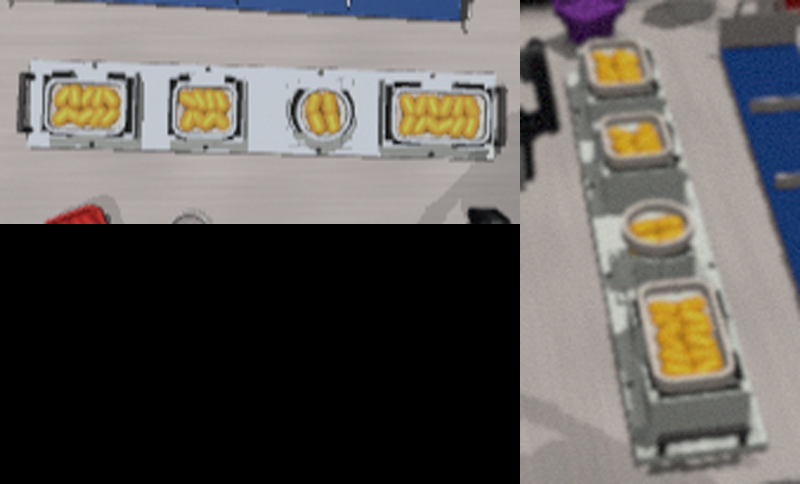

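All four tubs sit level in their own nests (top crop about (85,107), (206,110), (324,111) and (437,115)) and the gripper is clear. Handing in.

```bash
python3 -c "
from station import r
print(r.finish_job())"
```

```text
the job is handed in; nothing more can be done
None
```

I moved all four tubs into their matching nests, released them and handed the job in after about 25 s; they look seated and level in the last pictures, but the hand-in gave no verdict.

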